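# Extend the inspection lamp's boom by one hole

## Task

Lengthen the inspection lamp's telescoping boom by one hole: squeeze the snap button flush with the sleeve, slide the sleeve outwards (away from the post) and let the button snap fully out in the very next hole, the one in the small steel index plate, then let go. Slide by feel and never jam the button hard against the edge of a hole, and leave the things around the stand where they are.

Things in the scene. Friction and masses are not known exactly. Their poses are not given: they have to be found in the camera images.
- stand: Fixed lamp stand: black base plate 440 x 130 x 12 mm, a post at one end, a level boom 130 mm up. Origin on the bench under the post; x runs along base and boom, from the post to the lamp; z up. The boom's axis lies right above the stand's x axis. The post's clamp is 48 mm high and 44 wide, to 15 mm along x. Boom = dark inner tube (fixed, 26 mm square) inside a sliding aluminium sleeve.
- sleeve (a joint): How far the sleeve, with the lamp head, has slid outwards along the stand's x (m); about 0 at the start (1 mm of play in a hole). The next hole comes somewhere between 44 and 64 mm, another at 100 mm. It slides with a few N of drag, about 8 N while the button's nose is cammed under a hole's edge, and stops dead once the button has snapped out into a hole (1 mm of play).
- snap (a joint): How far the brass snap button is pressed in (m): 0 fully out, 0.0065 flush with the sleeve's outside, about 0.0085 while it runs under the sleeve's wall. Its spring pushes with 3 N fully out, 5 N when hidden. Until it is pressed in by more than 4 mm its straight flank locks the sleeve. A pull of 15 N or more on the sleeve while the button locks it would bend the button.
- snap_tip (a point): Tip of the snap button (9 mm wide, 45 degree nose), carried by the fixed inner tube 150 mm along the stand's x. It points along the stand's -y; fully out it stands 6.5 mm proud of the sleeve and 22.5 mm from the boom's axis. It does not move along the boom. The sleeve's opposite side is plain: two fingers across can squeeze the button in and hold the sleeve at once.
- sleeve_mid (a point): Point on the sleeve's axis, level with the hole the button first stands in; moves with the sleeve; axes as the stand's. Sleeve: aluminium tube 32 mm square, from 118 mm behind this point (towards the post) to 115 mm ahead, then the white lamp head, no higher than the sleeve. 11 mm holes in its -y side; the next one towards the post is in a steel plate, 51 x 24 mm, 1.5 mm proud, clamped on at will.
- bearing: Steel bearing ring, 60 mm across, 14 mm high, lying on the base plate under the lamp. Origin under its centre. Leave it.
- cleaner: Small white bottle, 42 mm across, 85 mm high, beside the base. Origin under its centre. Leave it.
- eyepiece: Black eyepiece, 42 mm across, 58 mm high, beside the base on the robot's side. Origin under its centre. Leave it.
- driver: Screwdriver 150 mm long, black handle, lying beside the base. Leave it.

How it is judged:
On the way, in this order (a step that is already met when the one before it is completed fails the run):
1. the button is pressed in by at least 5 mm while the sleeve is still in its first hole (value of joint snap above 0.005 m and value of joint sleeve between -0.0035 and 0.0035 m), for 0.1 s.
2. the sleeve has slid out and the button has snapped out in the next hole (value of joint snap below 0.0015 m and value of joint sleeve between 0.043 and 0.065 m), for 0.2 s.
At the end, for the whole second after the job is handed in: The sleeve rests farther out by one hole (43 to 65 mm, as the index plate's hole has it), with the snap button standing fully out (within 1.5 mm) in the index plate's hole, and let go (all of step 2 and velocity of joint sleeve between -0.005 and 0.005 m/s); the robot touches nothing.
It fails at once if the button is strained against the sleeve with more than 17 N (contact force between snap and sleeve above 17 N).
It fails at once if a bystander is moved by more than 15 mm (distance of any of bearing, cleaner, eyepiece, driver from where it was at the start of the episode above 0.015 m).
It also fails if it takes over 48 s, if anything falls off the work surface, if the arm or the gripper's body presses on something with over 40 N, if the wrist force passes 120 N, or if a joint passes its speed limit or range.

## Robot

A 6-joint arm with a two-finger parallel gripper is mounted at the origin on the work surface. World frame = base frame: x ahead of the robot, y to its left, z up, the work surface at z = 0. Lengths are in m, angles in rad, forces in N, time in s.
With the tool pointing down it reaches from about 0.375 to 0.975 m from the base axis. Payload 3.8 kg.
Tool frame: the origin (TCP) lies midway between the tips of the shut fingers; the grasp point (between the pads) lies 19 mm behind it; z points along the fingers, y is the line along which they close (so a half turn about z gives the same grasp; the last joint's range is limited). The gripper opens to 85 mm and grips with 20 to 120 N. Pads are 22 mm wide; open, the fingers measure 114 mm over their backs; the gripper's body (76 mm by 85 mm) begins 54 mm behind the grasp point. The pads swing forward as they close: fully open they stand 13 mm farther back than shut.
Start: joints at [1.065, 0.264, 1.604, -0, 1.274, -0.037], TCP at [0.305, 0.602, 0.231] pointing down, gripper open.
Joint ranges: [-2.63, 2.63], [-0.94, 2.18], [0.31, 2.57], [-1.31, 4.45], [0, 2.66], [-2.55, 2.55]. Speed limits (rad/s): [2.57, 2.57, 3.14, 3.14, 3.14, 3.14].

## Interface

Orientations are given as a rotation vector (axis times angle).
In Python, from workcell import read_state, vision, ticket gives the robot as it stands. The module is installed in compiled form; this text tells all that it offers.
- The arm moves only by the tool jog_arm, never from a script. Its arguments are lists of equal length, an entry for each row: "turn": the turn, a rotation vector about the tool's x, y, z in rad, a list of three; "delta_pos": the shift along the tool's x, y, z in m, a list of three; "gripper": the finger opening in m, from 0 to 0.0854. In form: {"turn": [[rx, ry, rz], ...], "delta_pos": [[dx, dy, dz], ...], "gripper": [gripper, ...]}. A call has 1 to 20 rows; each row shifts and turns the commanded pose from where the row before left it, along the tool's axes as they then stand; what a row does not reach is not made up. A row lasts 1/12 s, in which the tool goes at most 41.7 mm and 7.16 degrees, less where a joint would pass 70% of its speed; a pose out of reach is approached as far as the arm can. A call with a gripper value outside its range is refused whole. The fingers move at their own pace and stop on an object; "grip_force" is the grip in N (left out, the last holds). Time passes only in rows, so rows that do not move let the fingers close. It gives the time, the measured TCP pose, the force, the opening and the grip force at its end, in the units of the state.
- read_state(): the state, without advancing time (a new reading comes with each control period).
- vision.read_camera(name): name is "scene" or "top" or "wrist"; returns the picture (400x640x3 uint8, red, green, blue); there is no depth.
- vision.calibration(name): a dict with "vfov" (degrees; the focal length in pixels is half the picture's height over the tangent of half this angle, whatever the lens; pixels are square), "cx", "cy" (the principal point, pixels), "dist" ([k1, k2, p1, p2, k3] as OpenCV has them; the pictures are not rectified), "R" (3x3) and "t" (3): a world point X has camera coordinates R X + t; the wrist camera has in their place "mount" (4x4, takes a point from camera to tool coordinates, whose origin is the TCP and whose axes are the flange's). Camera axes: x right, y down, z forward; pixel columns grow to the right and rows downward; lengths in m; the calibration is good to about 2 mm. A picture is of the moment at which its call begins: read the wrist's pose just before it. calibration takes no time and is no camera call.
- ticket.finish_job(): hands the job in; it is judged then, once.
The state is a dict: "time": time; "q": joint angles; "joint_vel": joint speeds; "joint_torque": joint torques, N m; "tool_pos": TCP position; "tcp_rot": TCP orientation; "wrist_force": force on the tool from outside, world axes, zero at the start; "torque": the same for the moment, N m; "width": opening from 0.0 (shut) to 1.0 (fully open); "grip_force": force on a finger pad.
Only numpy, scipy, OpenCV 4.12 (cv2) and the standard library are available. Lean on these libraries where they do the work, as an engineer would, in place of code of your own. Each camera call takes 0.05 s, during which the arm holds its last target. There are 200 camera calls.

## Working session

There is one attempt and no reset: what is moved stays moved. The work goes in short steps, Python scripts to look and compute and a tool call to move; the robot and the scene stay as the last step left them, time stands still between calls to the robot, and variables do not carry over. Pictures are saved under pics/ and viewed, at most 10 in all, crops included, and the job is handed in when it is done.

Besides the shell and the picture viewer there is one more tool, called after "Request:" by a JSON object that holds its "op" and its "data". jog_arm: Moves the arm, as the interface text tells. Its arguments: {"type":"object","properties":{"turn":{"type":"array","items":{"type":"array","items":{"type":"number"}}},"delta_pos":{"type":"array","items":{"type":"array","items":{"type":"number"}}},"gripper":{"type":"array","items":{"type":"number"}},"grip_force":{"type":"number"}},"required":["turn","delta_pos","gripper"]}

```bash
mkdir -p pics; cat > h.py <<'E'
import numpy as np, cv2
from scipy.spatial.transform import Rotation as Ro
from workcell import read_state, vision, ticket
def K(c): 
    f=200/np.tan(np.radians(c["vfov"])/2); return np.array([[f,0,c["cx"]],[0,f,c["cy"]],[0,0,1.]])
def pose(name,s=None):
    c=vision.calibration(name)
    if name!="wrist": return c,np.array(c["R"]),np.array(c["t"])
    T=np.eye(4);T[:3,:3]=Ro.from_rotvec(s["tcp_rot"]).as_matrix();T[:3,3]=s["tool_pos"]
    W=np.linalg.inv(T@np.array(c["mount"]));return c,W[:3,:3],W[:3,3]
def ray(name,uv,s=None):
    c,R,t=pose(name,s);p=cv2.undistortPoints(np.array(uv,float).reshape(-1,1,2),K(c),np.array(c["dist"],float)).reshape(-1,2)
    d=np.c_[p,np.ones(len(p))]@R; return -R.T@t,d
def onz(name,uv,z,s=None):
    o,d=ray(name,uv,s); return o+d*((z-o[2])/d[:,2])[:,None]
def proj(name,X,s=None):
    c,R,t=pose(name,s);return cv2.projectPoints(np.array(X,float).reshape(-1,1,3),cv2.Rodrigues(R)[0],t,K(c),np.array(c["dist"],float))[0].reshape(-1,2)
def snap(name,fn):
    s=read_state();im=vision.read_camera(name);cv2.imwrite("pics/"+fn,im[:,:,::-1]);return s,im
E
python3 - <<'E'
from h import *
for n in("top","scene","wrist"): s,_=snap(n,n+"0.png")
print(s)
for n in("top","scene","wrist"): print(n,vision.calibration(n))
a=cv2.imread("pics/top0.png");b=cv2.imread("pics/scene0.png")
E
```

```text
{'time': 0.1, 'q': array([ 1.06509699e+00,  2.64688956e-01,  1.60526762e+00,  1.53430373e-06,
        1.27370054e+00, -3.69130377e-02]), 'joint_vel': array([-0.00175955, -0.0020622 , -0.00369245,  0.00254392,  0.00086753,
       -0.00056   ]), 'joint_torque': array([ 4.46604663e-04, -5.16706467e+01, -3.68591094e+01,  1.19718570e-04,
        6.34144453e-03,  2.59814740e-06]), 'tool_pos': array([0.30464953, 0.60158383, 0.23006272]), 'tcp_rot': array([-0.72951511, -3.05514608,  0.00312306]), 'wrist_force': array([-0.41766138, -0.32979849, -0.44035979]), 'torque': array([ 0.02873074,  0.04211214, -0.01331913]), 'grip_force': 0.0, 'width': 0.9996706690312563}
top {'vfov': 46.28875126993658, 'cx': 325.6097229198546, 'cy': 202.86527382522843, 'dist': array([-0.0561116,  0.       ,  0.       ,  0.       ,  0.       ]), 'R': array([[-0.02172497, -0.99974228,  0.00658806],
       [-0.98024016,  0.02000433, -0.196797  ],
       [ 0.1966145 , -0.01073329, -0.98042212]]), 't': array([0.04222684, 0.62316737, 0.91160914])}
scene {'vfov': 56.94899855331198, 'cx': 318.5322146264818, 'cy': 200.31397527236686, 'dist': array([0.02701184, 0.        , 0.        , 0.        , 0.        ]), 'R': array([[ 0.5173329 ,  0.85576016,  0.0064209 ],
       [ 0.46947075, -0.27752012, -0.83820033],
       [-0.71551652,  0.43664303, -0.54532465]]), 't': array([-0.33936906, -0.19640344,  1.24492269])}
wrist {'vfov': 62.97755137001161, 'cx': 314.505079677853, 'cy': 200.5369353469372, 'dist': array([-0.06916061,  0.        ,  0.        ,  0.        ,  0.        ]), 'mount': array([[-5.46832859e-04, -9.61660044e-01, -2.74243798e-01,
         6.92446888e-02],
       [ 9.99999850e-01, -5.29403336e-04, -1.37566436e-04,
        -6.21835106e-04],
       [-1.28934360e-05, -2.74243832e-01,  9.61660190e-01,
        -1.42453905e-01],
       [ 0.00000000e+00,  0.00000000e+00,  0.00000000e+00,
         1.00000000e+00]])}
```

View pics/top0.png

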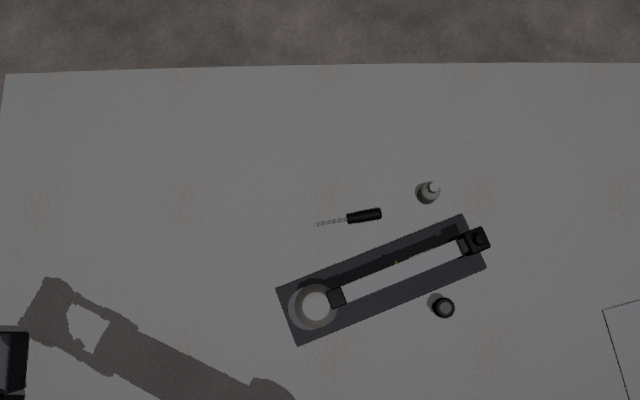

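View pics/scene0.png

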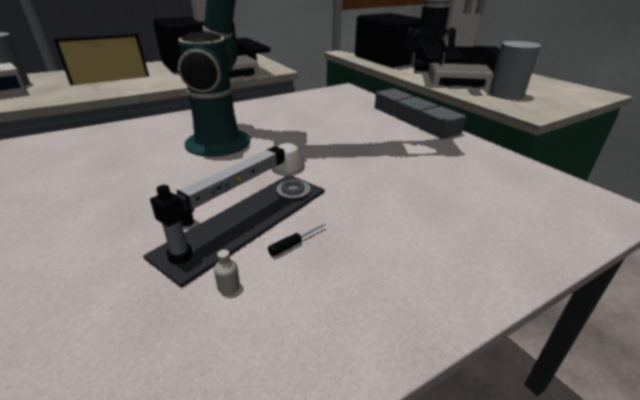

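The top view shows the stand with its post at about (475,240), the lamp end and bearing ring at (315,307), and the button at (396,262). The scene view shows the hole side, with the orange button near (237,178). Next I'll crop that area and compute the stand frame.

```bash
python3 - <<'E'
from h import *
s=read_state()
b=cv2.imread("pics/scene0.png")[140:225,140:320];a=cv2.imread("pics/top0.png")[205:350,270:495]
b=cv2.resize(b,(792,374),interpolation=cv2.INTER_CUBIC);b=cv2.convertScaleAbs(b,alpha=1.3)
cv2.imwrite("pics/c1.png",b)
P=onz("top",[(277,290),(463,214),(486,266),(298,346)],.012)
print(P.round(4))
ex=(P[1]+P[2]-P[0]-P[3])[:2];ex=-ex/np.linalg.norm(ex);ang=np.arctan2(ex[1],ex[0]);print(ang,ex)
bt=onz("top",[(396,262)],.130);print("btn",bt)
print("post",onz("top",[(477,239)],.154))
# button in scene by colour
im=cv2.imread("pics/scene0.png").astype(int);m=(im[:,:,2]-im[:,:,0]>40);m[:150]=0;m[230:]=0;m[:,:150]=0;m[:,320:]=0
v,u=np.nonzero(m);print(len(u),u.mean(),v.mean())
o1,d1=ray("scene",[(u.mean(),v.mean())]);print("scene@.130",onz("scene",[(u.mean(),v.mean())],.130))
im=cv2.imread("pics/top0.png").astype(int);m=(im[:,:,2]-im[:,:,0]>30);m[:210]=0;m[340:]=0;m[:,:280]=0;m[:,490:]=0
v,u=np.nonzero(m);print(len(u),u.mean(),v.mean(),onz("top",[(u.mean(),v.mean())],.130))
M=Ro.from_rotvec(s["tcp_rot"]).as_matrix();print(M.round(3))
E
```

```text
[[ 0.4482  0.1354  0.012 ]
 [ 0.6028 -0.2722  0.012 ]
 [ 0.4883 -0.3136  0.012 ]
 [ 0.3326  0.0923  0.012 ]]
1.9352637215831905 [-0.35645172  0.93431374]
btn [[ 0.49357151 -0.10068685  0.13      ]]
post [[ 0.53089646 -0.25088638  0.154     ]]
10 238.3 178.4
scene@.130 [[ 0.49308802 -0.09992645  0.13      ]]
7 395.42857142857144 262.0 [[ 0.49359684 -0.09960352  0.13      ]]
[[-0.892  0.452 -0.001]
 [ 0.452  0.892 -0.002]
 [ 0.    -0.002 -1.   ]]
```

View pics/c1.png

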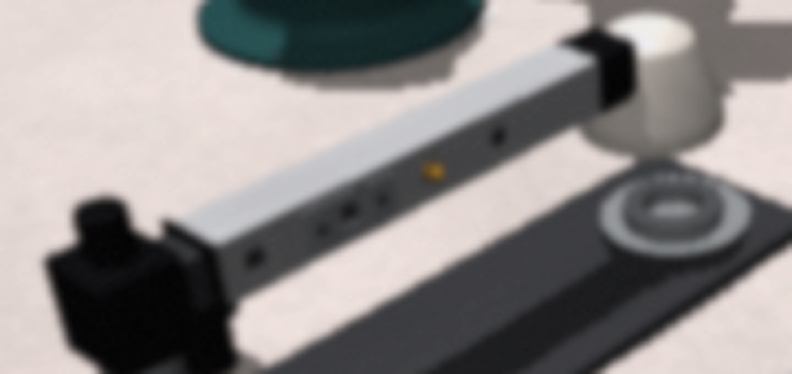

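The crop shows the button at (432,171), the index plate's hole at (348,210) with a screw on either side at (322,230) and (383,199), and the 100 mm hole at (255,257). I'll measure these along the boom and move over the button.

```bash
python3 - <<'E'
from h import *
ex=np.array([-.3564,.9343,0]);n=np.array([.9343,.3564,0])
B=np.array([.4725,-.108,.13])
pts=dict(btn=(432,171),hole=(348,210),s1=(322,230),s2=(383,199),h100=(255,257),hl=(498,135))
for k,(u,v) in pts.items():
    uv=(u/4.4+140-.4,v/4.4+140-.4);o,d=ray("scene",[uv]);d=d[0]
    off=.021 if k=="btn" else .0165
    X=o+d*(((B+n*off-o)@n)/(d@n));print(k,((X-B)@ex*1000).round(1),(X[2]*1000).round(1))
E
```

```text
btn -0.3 129.7
hole -47.3 128.3
s1 -62.8 124.9
s2 -27.3 124.9
h100 -98.6 128.3
hl 46.8 127.8
```

Request:
{"op": "jog_arm", "data": {"turn": [[0, 0, 0], [0, 0, 0], [0, 0, 0], [0, 0, 0], [0, 0, 0], [0, 0, 0], [0, 0, 0], [0, 0, 0], [0, 0, 0], [0, 0, 0], [0, 0, 0], [0, 0, 0], [0, 0, 0], [0, 0, 0], [0, 0, 0], [0, 0, 0], [0, 0, 0], [0, 0, 0], [0, 0, 0], [0, 0, 0]], "delta_pos": [[-0.0235, -0.028, 0], [-0.0235, -0.028, 0], [-0.0235, -0.028, 0], [-0.0235, -0.028, 0], [-0.0235, -0.028, 0], [-0.0235, -0.028, 0], [-0.0235, -0.028, 0], [-0.0235, -0.028, 0], [-0.0235, -0.028, 0], [-0.0235, -0.028, 0], [-0.0235, -0.028, 0], [-0.0235, -0.028, 0], [-0.0235, -0.028, 0], [-0.0235, -0.028, 0], [-0.0235, -0.028, 0], [-0.0235, -0.028, 0], [-0.0235, -0.028, 0], [-0.0235, -0.028, 0], [-0.0235, -0.028, 0], [-0.0235, -0.028, 0]], "gripper": [0.085, 0.085, 0.085, 0.085, 0.085, 0.085, 0.085, 0.085, 0.085, 0.085, 0.085, 0.085, 0.085, 0.085, 0.085, 0.085, 0.085, 0.085, 0.085, 0.085]}}

```text
time: 1.82
tool_pos: [0.4711, -0.1116, 0.2312]
tcp_rot: [0.73, 3.055, 0.0]
wrist_force: [0.5, 0.4, -0.0]
width: 0.997
grip_force: 0.0
```

Request:
{"op": "jog_arm", "data": {"turn": [[0, 0, 0.105], [0, 0, 0.105], [0, 0, 0.105], [0, 0, 0.105], [0, 0, 0.105], [0, 0, 0.105], [0, 0, 0.105], [0, 0, 0], [0, 0, 0]], "delta_pos": [[0, 0, 0], [0, 0, 0], [0, 0, 0], [0, 0, 0], [0, 0, 0], [0, 0, 0], [0, 0, 0], [0, 0, 0], [0, 0, 0]], "gripper": [0.085, 0.085, 0.085, 0.085, 0.085, 0.085, 0.085, 0.085, 0.085]}}

```text
time: 2.57
tool_pos: [0.471, -0.1097, 0.231]
tcp_rot: [-1.775, -2.592, 0.0]
wrist_force: [0.2, -0.1, -0.0]
width: 0.994
grip_force: 0.0
```

```bash
python3 - <<'E'
from h import *
s,im=snap("wrist","w1.png")
print(Ro.from_rotvec(s["tcp_rot"]).as_matrix().round(4))
E
```

```text
[[-3.615e-01  9.324e-01 -4.000e-04]
 [ 9.324e-01  3.615e-01  1.000e-04]
 [ 3.000e-04 -3.000e-04 -1.000e+00]]
```

View pics/w1.png

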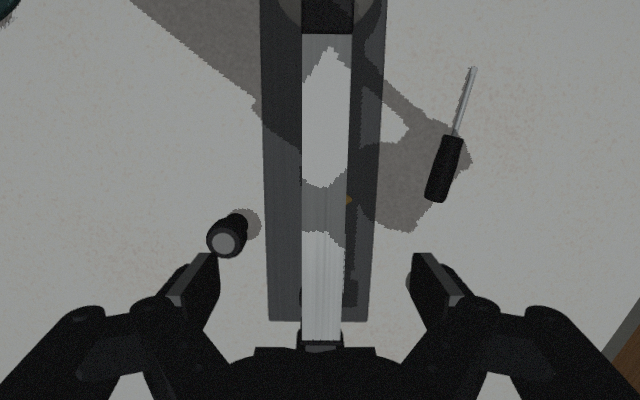

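The wrist view looks down on the sleeve, whose top edges run from (302,50)–(353,50) to (302,330)–(342,330). The button is at (348,199).

```bash
python3 - <<'E'
from h import *
s=read_state();M=Ro.from_rotvec(s["tcp_rot"]).as_matrix()
im=cv2.imread("pics/w1.png").astype(int);m=(im[:,:,2]-im[:,:,0]>35);m[:150]=0;m[240:]=0;m[:,:310]=0;m[:,390:]=0
v,u=np.nonzero(m);b=(u.mean(),v.mean());print(len(u),b)
T=lambda X:(X-s["tool_pos"])@M
print("btn tool mm",T(onz("wrist",[b],.13,s))*1e3)
g=cv2.GaussianBlur(cv2.cvtColor(im.astype(np.uint8),cv2.COLOR_BGR2GRAY),(3,3),0).astype(float)
dx=np.gradient(g,axis=1)
for rows in (range(60,170,6),range(240,330,6)):
  for r in rows:
    l=290+np.argmax(dx[r,290:318]);rr=330+np.argmin(dx[r,330:365])
    t=T(onz("wrist",[(l,r),(rr,r)],.146,s))*1e3
    print(r,l,rr,t[:,:2].round(1).tolist(),t[:,1].mean().round(1))
E
```

```text
31 (np.float64(348.0967741935484), np.float64(199.4516129032258))
btn tool mm [[  0.3246573   25.74673751 101.05396763]]
60 302 351 [[99.5, -8.4], [99.5, 23.6]] 7.6
66 302 351 [[95.7, -8.5], [95.8, 23.7]] 7.6
72 302 350 [[92.0, -8.5], [92.0, 23.1]] 7.3
78 302 350 [[88.2, -8.5], [88.2, 23.2]] 7.3
84 302 350 [[84.4, -8.6], [84.4, 23.3]] 7.4
90 302 350 [[80.6, -8.6], [80.6, 23.4]] 7.4
96 302 350 [[76.7, -8.6], [76.7, 23.5]] 7.4
102 302 349 [[72.8, -8.7], [72.8, 22.9]] 7.1
108 302 349 [[68.9, -8.7], [68.9, 23.0]] 7.2
114 302 349 [[64.9, -8.7], [65.0, 23.1]] 7.2
120 301 349 [[61.0, -9.5], [61.0, 23.2]] 6.9
126 301 348 [[56.9, -9.5], [57.0, 22.6]] 6.6
132 302 348 [[52.9, -8.9], [52.9, 22.7]] 6.9
138 302 348 [[48.8, -8.9], [48.8, 22.8]] 7.0
144 301 348 [[44.7, -9.6], [44.7, 22.9]] 6.6
150 302 347 [[40.6, -9.0], [40.6, 22.3]] 6.7
156 302 347 [[36.4, -9.0], [36.4, 22.4]] 6.7
162 301 347 [[32.1, -9.8], [32.1, 22.5]] 6.4
168 302 347 [[27.9, -9.1], [27.9, 22.6]] 6.8
240 301 334 [[-26.8, -10.5], [-26.8, 14.3]] 1.9
246 301 345 [[-31.7, -10.5], [-31.7, 22.7]] 6.1
252 301 344 [[-36.6, -10.6], [-36.7, 22.1]] 5.8
258 301 344 [[-41.7, -10.7], [-41.7, 22.2]] 5.8
264 301 344 [[-46.7, -10.7], [-46.8, 22.4]] 5.8
270 301 344 [[-51.9, -10.8], [-51.9, 22.5]] 5.9
276 301 344 [[-57.1, -10.9], [-57.1, 22.6]] 5.9
282 301 343 [[-62.4, -10.9], [-62.4, 22.0]] 5.5
288 302 343 [[-67.7, -10.2], [-67.8, 22.1]] 6.0
294 301 342 [[-73.1, -11.1], [-73.2, 21.5]] 5.2
300 301 341 [[-78.6, -11.1], [-78.7, 20.8]] 4.8
306 301 341 [[-84.2, -11.2], [-84.2, 21.0]] 4.9
312 301 341 [[-89.8, -11.3], [-89.9, 21.1]] 4.9
318 302 341 [[-95.6, -10.6], [-95.6, 21.3]] 5.4
324 302 331 [[-101.4, -10.6], [-101.4, 13.2]] 1.3
```

Request:
{"op": "jog_arm", "data": {"turn": [[0, 0, 0.0125], [0, 0, 0], [0, 0, 0], [0, 0, 0], [0, 0, 0], [0, 0, 0], [0, 0, 0], [0, 0, 0], [0, 0, 0], [0, 0, 0]], "delta_pos": [[0.0005, 0.0065, 0], [0, 0, 0.02], [0, 0, 0.02], [0, 0, 0.02], [0, 0, 0.02], [0, 0, 0.02], [0, 0, 0.015], [0, 0, 0.008], [0, 0, 0], [0, 0, 0]], "gripper": [0.085, 0.085, 0.085, 0.085, 0.085, 0.085, 0.085, 0.085, 0.07, 0.06]}}

```text
time: 3.45
tool_pos: [0.4773, -0.1068, 0.1083]
tcp_rot: [-1.794, -2.578, 0.0]
wrist_force: [-0.2, 0.3, 0.4]
width: 0.74
grip_force: 0.0
```

```bash
python3 - <<'E'
from h import *
s,im=snap("wrist","w2.png");print(s["width"])
E
```

```text
0.7401612418481959
```

View pics/w2.png

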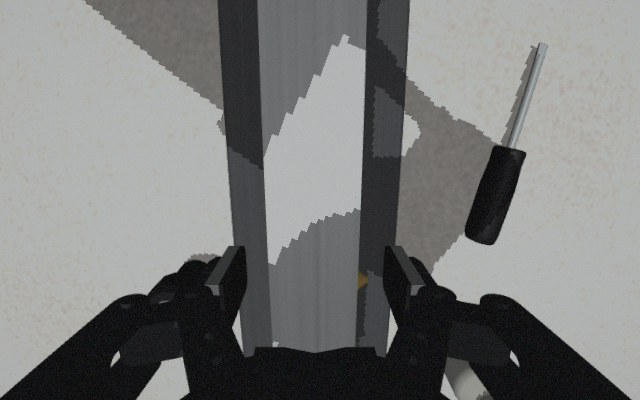

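The fingers straddle the sleeve evenly: pads at about 246 and 384, sleeve edges at 272 and 358. The button is at (362,281), just inside the right pad. I'll check its tool x, then close.

```bash
python3 - <<'E'
from h import *
s=read_state();M=Ro.from_rotvec(s["tcp_rot"]).as_matrix()
im=cv2.imread("pics/w2.png").astype(int);m=(im[:,:,2]-im[:,:,0]>35);m[:250]=0;m[310:]=0;m[:,:345]=0;m[:,380:]=0
v,u=np.nonzero(m);b=(u.mean(),v.mean());print(len(u),b)
T=lambda X:(X-s["tool_pos"])@M
print(T(onz("wrist",[b],.133,s))*1e3)
R=T(onz("wrist",[(272,265),(359,265)],.146,s))*1e3;print(R,R.mean(0))
E
```

```text
99 (np.float64(361.2929292929293), np.float64(279.6666666666667))
[[  1.47641315  18.75146632 -23.8773995 ]]
[[ 14.82787231 -15.53935495 -36.92311148]
 [ 14.78438173  15.57802249 -36.89041965]] [ 1.48061270e+01  1.93337694e-02 -3.69067656e+01]
```

Request:
{"op": "jog_arm", "data": {"turn": [[0, 0, 0], [0, 0, 0], [0, 0, 0]], "delta_pos": [[0, 0, 0], [0, 0, 0], [0, 0, 0]], "gripper": [0.05, 0.047, 0.047], "grip_force": 25}}

```text
time: 3.75
tool_pos: [0.478, -0.1072, 0.1094]
tcp_rot: [1.794, 2.577, 0.001]
wrist_force: [0.2, -0.6, -0.0]
width: 0.55
grip_force: 0.0
```

Request:
{"op": "jog_arm", "data": {"turn": [[0, 0, 0], [0, 0, 0], [0, 0, 0], [0, 0, 0], [0, 0, 0], [0, 0, 0]], "delta_pos": [[0, 0, 0], [0, 0, 0], [0, 0, 0], [0, 0, 0], [0, 0, 0], [0, 0, 0]], "gripper": [0.04, 0.036, 0.03, 0.028, 0.028, 0.028], "grip_force": 30}}

```text
time: 4.25
tool_pos: [0.4771, -0.1076, 0.1096]
tcp_rot: [1.794, 2.579, -0.002]
wrist_force: [-2.6, -0.8, 8.5]
width: 0.372
grip_force: 31.5
```

Request:
{"op": "jog_arm", "data": {"turn": [[0, 0, 0], [0, 0, 0], [0, 0, 0], [0, 0, 0], [0, 0, 0]], "delta_pos": [[0, 0, 0], [0, 0, 0], [0.001, 0, 0], [0.001, 0, 0], [0.001, 0, 0]], "gripper": [0.028, 0.028, 0.028, 0.028, 0.028]}}

```text
time: 4.67
tool_pos: [0.4763, -0.1056, 0.1096]
tcp_rot: [1.793, 2.577, -0.003]
wrist_force: [-1.4, -3.5, 5.6]
width: 0.368
grip_force: 31.3
```

Request:
{"op": "jog_arm", "data": {"turn": [[0, 0, 0], [0, 0, 0], [0, 0, 0], [0, 0, 0], [0, 0, 0], [0, 0, 0]], "delta_pos": [[0.001, 0, 0], [0.001, 0, 0], [0.001, 0, 0], [0.001, 0, 0], [0.001, 0, 0], [0.001, 0, 0]], "gripper": [0.028, 0.028, 0.028, 0.028, 0.028, 0.028]}}

```text
time: 5.17
tool_pos: [0.4747, -0.1013, 0.1096]
tcp_rot: [1.791, 2.576, -0.005]
wrist_force: [-2.7, -2.4, 6.6]
width: 0.371
grip_force: 30.7
```

Request:
{"op": "jog_arm", "data": {"turn": [[0, 0, 0], [0, 0, 0], [0, 0, 0], [0, 0, 0], [0, 0, 0], [0, 0, 0], [0, 0, 0], [0, 0, 0], [0, 0, 0], [0, 0, 0], [0, 0, 0], [0, 0, 0], [0, 0, 0], [0, 0, 0], [0, 0, 0], [0, 0, 0], [0, 0, 0]], "delta_pos": [[0.0015, 0, 0], [0.002, 0, 0], [0.002, 0, 0], [0.002, 0, 0], [0.002, 0, 0], [0.002, 0, 0], [0.002, 0, 0], [0.002, 0, 0], [0.002, 0, 0], [0.002, 0, 0], [0.002, 0, 0], [0.002, 0, 0], [0.002, 0, 0], [0.0015, 0, 0], [0.001, 0, 0], [0, 0, 0], [0, 0, 0]], "gripper": [0.028, 0.028, 0.028, 0.028, 0.028, 0.028, 0.028, 0.028, 0.028, 0.028, 0.028, 0.028, 0.028, 0.028, 0.028, 0.028, 0.028]}}

```text
time: 6.58
tool_pos: [0.4643, -0.0734, 0.1096]
tcp_rot: [1.793, 2.578, -0.003]
wrist_force: [-2.3, -2.3, 8.0]
width: 0.368
grip_force: 31.0
```

```bash
python3 - <<'E'
from h import *
s,_=snap("scene","s2.png")
print(s["tool_pos"],(s["tool_pos"]-[.4771,-.1076,.1096])@[-.3564,.9343,0])
b=cv2.imread("pics/s2.png")[135:225,150:310]
b=cv2.resize(b,(800,450),interpolation=cv2.INTER_CUBIC);cv2.imwrite("pics/c2.png",cv2.convertScaleAbs(b,alpha=1.3))
E
```

```text
[ 0.46430903 -0.0733604   0.10960398] 0.03654875739598794
```

View pics/c2.png

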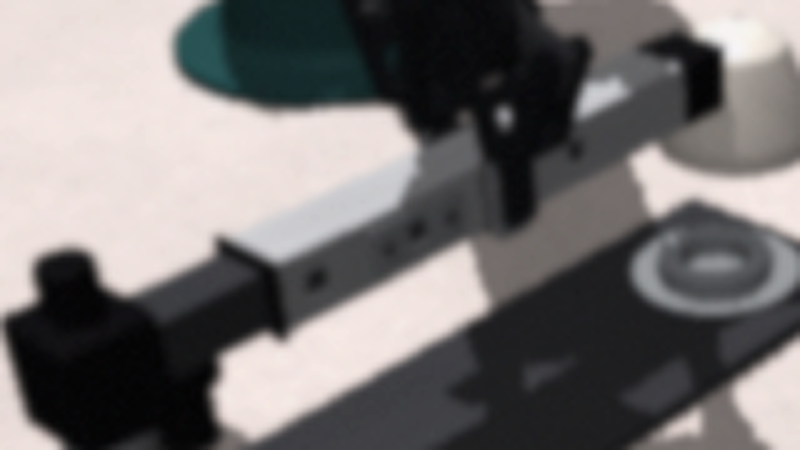

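The sleeve has followed with its outer hole and plate: plate hole at (417,229), 100 mm hole at (318,279). The button is hidden, as it should be.

```bash
python3 - <<'E'
from h import *
ex=np.array([-.3564,.9343,0]);n=np.array([.9343,.3564,0]);B=np.array([.4725,-.108,.13])
im=cv2.imread("pics/s2.png");g=cv2.cvtColor(im,cv2.COLOR_BGR2GRAY)
def c(u,v,r=4):
    u=int(round(u));v=int(round(v));w=g[v-r:v+r+1,u-r:u+r+1].astype(float);w=np.clip(np.percentile(w,45)-w,0,None)
    yy,xx=np.mgrid[v-r:v+r+1,u-r:u+r+1];return ((w*xx).sum()/w.sum(),(w*yy).sum()/w.sum())
def X(uv,off):
    o,d=ray("scene",[uv]);d=d[0];return ((o+d*(((B+n*off-o)@n)/(d@n))-B)@ex*1e3).round(2)
for k,p,off in(("hole",(417,229),.0165),("h100",(318,279),.015),("hl",(575,148),.015)):
    q=(p[0]/5+150-.4,p[1]/5+135-.4);print(k,q,X(q,off),X(c(*q,3),off))
for off in (.018,.021,.0225): print("btn",X((238.3,178.4),off))
E
```

```text
hole (233.0, 180.4) -9.76 -9.99
h100 (213.2, 190.4) -60.24 -61.19
hl (264.6, 164.2) 84.71 81.15
btn 3.44
btn 1.08
btn -0.1
```

Request:
{"op": "jog_arm", "data": {"turn": [[0, 0, 0], [0, 0, 0], [0, 0, 0], [0, 0, 0], [0, 0, 0], [0, 0, 0], [0, 0, 0], [0, 0, 0], [0, 0, 0], [0, 0, 0]], "delta_pos": [[0.001, 0, 0], [0.001, 0, 0], [0.001, 0, 0], [0.001, 0, 0], [0.001, 0, 0], [0.001, 0, 0], [0.001, 0, 0], [0.001, 0, 0], [0, 0, 0], [0, 0, 0]], "gripper": [0.028, 0.028, 0.028, 0.028, 0.028, 0.028, 0.028, 0.028, 0.028, 0.028], "grip_force": 20}}

```text
time: 7.47
tool_pos: [0.4611, -0.065, 0.1096]
tcp_rot: [-1.794, -2.579, 0.002]
wrist_force: [-4.7, 0.4, 9.4]
width: 0.367
grip_force: 31.1
```

Request:
{"op": "jog_arm", "data": {"turn": [[0, 0, 0], [0, 0, 0]], "delta_pos": [[0.0005, 0, 0], [0, 0, 0]], "gripper": [0.028, 0.028]}}

```text
time: 7.63
tool_pos: [0.461, -0.0647, 0.1096]
tcp_rot: [-1.794, -2.579, 0.002]
wrist_force: [-4.9, 0.2, 8.9]
width: 0.371
grip_force: 31.0
```

Request:
{"op": "jog_arm", "data": {"turn": [[0, 0, 0], [0, 0, 0]], "delta_pos": [[0.0005, 0, 0], [0, 0, 0]], "gripper": [0.028, 0.028]}}

```text
time: 7.8
tool_pos: [0.4609, -0.0643, 0.1096]
tcp_rot: [1.794, 2.579, -0.002]
wrist_force: [-4.7, 0.0, 9.2]
width: 0.369
grip_force: 31.0
```

Request:
{"op": "jog_arm", "data": {"turn": [[0, 0, 0], [0, 0, 0]], "delta_pos": [[0.0005, 0, 0], [0, 0, 0]], "gripper": [0.028, 0.028]}}

```text
time: 7.97
tool_pos: [0.4607, -0.0638, 0.1096]
tcp_rot: [1.794, 2.579, -0.002]
wrist_force: [-4.3, 0.0, 9.2]
width: 0.371
grip_force: 31.0
```

Request:
{"op": "jog_arm", "data": {"turn": [[0, 0, 0], [0, 0, 0]], "delta_pos": [[0.0005, 0, 0], [0, 0, 0]], "gripper": [0.028, 0.028]}}

```text
time: 8.13
tool_pos: [0.4606, -0.0634, 0.1096]
tcp_rot: [1.794, 2.579, -0.002]
wrist_force: [-4.7, 0.5, 9.4]
width: 0.373
grip_force: 31.0
```

```bash
cat > look.py <<'E'
from h import *
s=read_state();im=vision.read_camera("scene").astype(int)
print("ex",(s["tool_pos"]-[.4771,-.1076,.1096])@[-.3564,.9343,0]*1e3,"F",s["wrist_force"]@[-.3564,.9343,0],s["wrist_force"]@[.9343,.3564,0])
w=(im[:,:,0]-im[:,:,2])[172:186,230:246];print(w.max(),(w>40).sum(),(w>20).sum())
E
python3 look.py
```

```text
ex 47.20019106333093 F 2.1468972407165094 -4.2391909993042916
46 2 8
```

Request:
{"op": "jog_arm", "data": {"turn": [[0, 0, 0], [0, 0, 0]], "delta_pos": [[0.0005, 0, 0], [0, 0, 0]], "gripper": [0.028, 0.028]}}

```text
time: 8.35
tool_pos: [0.4604, -0.0629, 0.1096]
tcp_rot: [1.794, 2.579, -0.002]
wrist_force: [-5.1, 0.1, 9.4]
width: 0.371
grip_force: 31.0
```

```bash
python3 look.py
```

```text
ex 47.666484983309154 F 1.9129113413106955 -4.690430913157246
48 3 11
```

Request:
{"op": "jog_arm", "data": {"turn": [[0, 0, 0], [0, 0, 0]], "delta_pos": [[0.0005, 0, 0], [0, 0, 0]], "gripper": [0.028, 0.028]}}

```text
time: 8.57
tool_pos: [0.4603, -0.0627, 0.1096]
tcp_rot: [1.793, 2.579, -0.003]
wrist_force: [-3.7, -1.4, 8.9]
width: 0.371
grip_force: 31.0
```

```bash
python3 look.py
```

```text
ex 47.96393636494841 F -0.02421589757932205 -3.930066229071686
51 3 11
```

```bash
python3 - <<'E'
from h import *
snap("scene","s3.png")
f=lambda n:cv2.resize(cv2.imread(n)[160:200,205:265],(780,290)[:1]+(290,) if 0 else (435,290),interpolation=cv2.INTER_CUBIC)
o=np.vstack([f("pics/scene0.png"),f("pics/s3.png")]);cv2.imwrite("pics/c3.png",cv2.convertScaleAbs(o,alpha=1.5))
E
python3 look.py
```

```text
ex 47.93788422343359 F -0.05996384540446919 -4.127509863533187
51 3 11
```

View pics/c3.png

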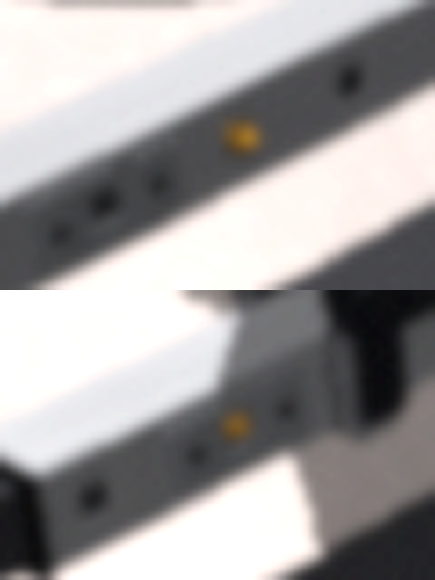

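The lower half of the crop shows brass in the plate hole at (236,135), smaller than the original at (243,137). It may only be partly out, so I'll compare with the tip's projection.

```bash
python3 - <<'E'
from h import *
n=np.array([.9343,.3564,0]);B=np.array([.4725,-.108,.13])
for off in (.0225,.0205,.0185,.0165,.0145): print(off,proj("scene",[B+n*off]))
for f in("scene0","s3"):
    im=cv2.imread(f"pics/{f}.png").astype(float);w=np.clip((im[:,:,2]-im[:,:,0])-8,0,None)[170:188,228:248];yy,xx=np.mgrid[170:188,228:248]
    print(f,w.sum(),(w*xx).sum()/w.sum(),(w*yy).sum()/w.sum(),w.max()); print((w[4:14,3:16]).astype(int))
E
```

```text
0.0225 [[238.35012009 178.49455908]]
0.0205 [[237.70589516 178.20045285]]
0.0185 [[237.06332072 177.907103  ]]
0.0165 [[236.42239005 177.61450646]]
0.0145 [[235.78309649 177.32266014]]
scene0 918.0 239.01633986928104 179.70479302832243 61.0
[[ 0  0  0  0  0  0  0  0  0  0  0  0  0]
 [ 0  0  0  0  0  0  0  0  0  0  0  0  0]
 [ 0  0  0  0  0  3  8 11  7  0  0  0  0]
 [ 0  0  0  0  1 18 32 39 34 14  0  0  0]
 [ 0  0  0  0  5 27 48 61 58 31  3  0  0]
 [ 0  0  0  0  3 23 44 60 59 33  4  0  0]
 [ 0  0  0  0  0  9 24 33 31 14  0  0  0]
 [ 0  0  0  0  0  0  2  5  2  0  0  0  0]
 [ 0  0  0  0  0  0  0  0  0  0  0  0  0]
 [ 0  0  0  0  0  0  0  0  0  0  0  0  0]]
s3 484.0 238.47314049586777 180.31404958677686 42.0
[[ 0  0  0  0  0  0  0  0  0  0  0  0  0]
 [ 0  0  0  0  0  0  0  0  0  0  0  0  0]
 [ 0  0  0  0  0  0  3  3  0  0  0  0  0]
 [ 0  0  0  0  0 15 26 23  7  0  0  0  0]
 [ 0  0  0  0  6 30 42 38 15  0  0  0  0]
 [ 0  0  0  0  5 27 39 31 12  0  0  0  0]
 [ 0  0  0  0  0  9 14  9  0  0  0  0  0]
 [ 0  0  0  0  0  0  0  0  0  0  0  0  0]
 [ 0  0  0  0  0  0  0  0  0  0  0  0  0]
 [ 0  0  0  0  0  0  0  0  0  0  0  0  1]]
```

Request:
{"op": "jog_arm", "data": {"turn": [[0, 0, 0], [0, 0, 0]], "delta_pos": [[0.0004, 0, 0], [0, 0, 0]], "gripper": [0.028, 0.028]}}

```text
time: 8.88
tool_pos: [0.4601, -0.0622, 0.1096]
tcp_rot: [1.794, 2.579, -0.002]
wrist_force: [-5.0, -1.4, 10.2]
width: 0.374
grip_force: 31.0
```

```bash
cat >> look.py <<'E'
w=np.clip(im[:,:,0]-im[:,:,2]-8,0,None)[170:188,228:248].astype(float);yy,xx=np.mgrid[170:188,228:248];w=w*(xx>230)*(xx<244)*(yy<183)
print(w.sum(),(w*xx).sum()/w.sum(),(w*yy).sum()/w.sum())
E
python3 look.py
```

```text
ex 48.44857967759783 F 0.5014924730275708 -5.118692327123772
55 6 16
512.0 237.9140625 178.5546875
```

Request:
{"op": "jog_arm", "data": {"turn": [[0, 0, 0], [0, 0, 0]], "delta_pos": [[0.0004, 0, 0], [0, 0, 0]], "gripper": [0.028, 0.028]}}

```text
time: 9.1
tool_pos: [0.4601, -0.0621, 0.1096]
tcp_rot: [1.793, 2.579, -0.003]
wrist_force: [-3.0, -2.4, 8.8]
width: 0.372
grip_force: 30.9
```

```bash
python3 look.py
```

```text
ex 48.56834043164929 F -1.1444917921590734 -3.624640908561128
55 6 16
502.0 237.9561752988048 178.5199203187251
```

Request:
{"op": "jog_arm", "data": {"turn": [[0, 0, 0], [0, 0, 0]], "delta_pos": [[0.0003, 0, 0], [0, 0, 0]], "gripper": [0.028, 0.028]}}

```text
time: 9.32
tool_pos: [0.4601, -0.062, 0.1096]
tcp_rot: [1.793, 2.578, -0.003]
wrist_force: [-3.2, -3.1, 7.7]
width: 0.369
grip_force: 30.9
```

```bash
python3 look.py
```

```text
ex 48.68319079430893 F -1.7740722537637594 -4.07708384621897
55 6 16
504.0 237.95238095238096 178.52380952380952
```

Request:
{"op": "jog_arm", "data": {"turn": [[0, 0, 0], [0, 0, 0]], "delta_pos": [[0.0004, 0, 0], [0, 0, 0]], "gripper": [0.028, 0.028]}}

```text
time: 9.53
tool_pos: [0.4599, -0.0617, 0.1096]
tcp_rot: [1.793, 2.578, -0.003]
wrist_force: [-4.2, -3.3, 8.5]
width: 0.368
grip_force: 30.9
```

```bash
python3 look.py
```

```text
ex 48.98819694464377 F -1.615102989464152 -5.140292651852097
55 6 16
485.0 238.01855670103092 178.52371134020618
```

Request:
{"op": "jog_arm", "data": {"turn": [[0, 0, 0], [0, 0, 0]], "delta_pos": [[0.0003, 0, 0], [0, 0, 0]], "gripper": [0.028, 0.028]}}

```text
time: 9.75
tool_pos: [0.4598, -0.0614, 0.1096]
tcp_rot: [1.793, 2.578, -0.003]
wrist_force: [-4.0, -3.6, 8.3]
width: 0.372
grip_force: 30.9
```

```bash
python3 look.py
```

```text
ex 49.303771656445996 F -1.9616185724133994 -5.038504664658424
55 6 16
481.0 238.006237006237 178.53430353430355
```

The brass patch hasn't changed for the last 0.85 mm of travel, and its centroid is back at the original (238.0,178.5). The button is fully out in the play of the hole, so I'll let go and retreat.

Request:
{"op": "jog_arm", "data": {"turn": [[0, 0, 0], [0, 0, 0], [0, 0, 0], [0, 0, 0], [0, 0, 0], [0, 0, 0], [0, 0, 0], [0, 0, 0]], "delta_pos": [[0, 0, 0], [0, 0, 0], [0, 0, 0], [0, 0, 0], [0, 0, 0], [0, 0, 0], [0, 0, 0], [0, 0, 0]], "gripper": [0.036, 0.045, 0.055, 0.065, 0.08, 0.085, 0.085, 0.085]}}

```text
time: 10.47
tool_pos: [0.4598, -0.0602, 0.1082]
tcp_rot: [-1.795, -2.578, 0.0]
wrist_force: [-0.0, 0.5, 0.9]
width: 0.993
grip_force: 0.0
```

Request:
{"op": "jog_arm", "data": {"turn": [[0, 0, 0], [0, 0, 0], [0, 0, 0], [0, 0, 0], [0, 0, 0], [0, 0, 0], [0, 0, 0], [0, 0, 0], [0, 0, 0], [0, 0, 0], [0, 0, 0], [0, 0, 0]], "delta_pos": [[0, 0, -0.01], [0, 0, -0.015], [0, 0, -0.02], [0, 0, -0.02], [0, 0, -0.02], [0, 0, -0.02], [0, 0, -0.02], [0, 0, -0.02], [0, 0, -0.02], [0, 0, -0.01], [0, 0, 0], [0, 0, 0]], "gripper": [0.085, 0.085, 0.085, 0.085, 0.085, 0.085, 0.085, 0.085, 0.085, 0.085, 0.085, 0.085]}}

```text
time: 11.47
tool_pos: [0.46, -0.0603, 0.2837]
tcp_rot: [1.794, 2.577, 0.001]
wrist_force: [0.5, 0.4, -0.7]
width: 0.991
grip_force: 0.0
```

```bash
python3 look.py; python3 - <<'E'
from h import *
snap("scene","s4.png");s,_=snap("wrist","w4.png")
f=lambda n:cv2.resize(cv2.imread(n)[160:200,205:265],(360,240),interpolation=cv2.INTER_CUBIC)
o=cv2.convertScaleAbs(np.vstack([f("pics/scene0.png"),f("pics/s4.png")]),alpha=1.5)
w=cv2.resize(cv2.imread("pics/w4.png")[100:340,220:440],(440,480));cv2.imwrite("pics/c4.png",np.hstack([o,w]))
E
```

```text
ex 50.277385687120166 F 0.22922828778497484 0.595124933329126
67 9 18
661.0 238.28139183055976 178.49016641452346
```

View pics/c4.png

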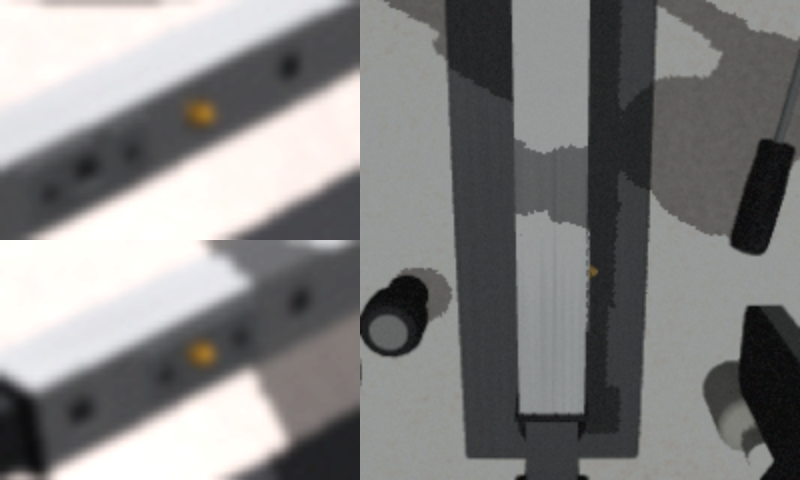

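The button stands out between the two screws at (203,354), in the same place and as bright as at the start. From above it shows past the sleeve's edge at (593,271). One numeric check of how far it stands out before handing in.

```bash
python3 - <<'E'
from h import *
s=read_state();M=Ro.from_rotvec(s["tcp_rot"]).as_matrix()
im=cv2.imread("pics/w4.png").astype(int);m=(im[:,:,2]-im[:,:,0]>35);m[:,:310]=0;m[:,380:]=0;m[:200]=0;m[270:]=0
v,u=np.nonzero(m);T=lambda X:(X-s["tool_pos"])@M*1e3
print(len(u),T(onz("wrist",[(u.max(),v.mean()),(u.mean(),v.mean())],.13,s))[:,:2])
e=220+np.array([514,588]);r=100+300/2
print(T(onz("wrist",[(220+(516-360)/2,r),(220+(586-360)/2,r)],.146,s))[:,:2])
E
```

```text
17 [[-49.89651416  22.41214476]
 [-49.89506759  20.59206796]]
[[-58.01940538 -15.60334308]
 [-58.00828413  16.83362163]]
```

```bash
python3 -c "from workcell import ticket;print(ticket.finish_job())"
```

```text
the job is handed in; nothing more can be done
None
```

The sleeve is one hole farther out, at about 49 mm; the cameras show the snap button fully out in the index plate's hole, the gripper has let go and is clear, and the job is handed in (no verdict was returned).

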